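Close the bench micrometer on a resin block by its ratchet, then lock it

TASK

Measure the amber resin block that lies on the anvil of the bench micrometer: wind the spindle down onto it by turning the small black ratchet cap clockwise, and when the ratchet slips let it click two to four times, no more, and stop. Then swing the red spindle-lock lever right over to its stop and let go, leaving the spindle gripping the block where it lies and the other things on the desk undisturbed.

Things in the scene. Friction and masses are not known exactly. Their poses are not given: they have to be found in the camera images.
- gauge: Bench micrometer on a grey base 110 x 130 x 18 mm (x by y) fixed to the desk; a green bow holds it leaning. Origin: centre of the base's underside; yaw is its heading. Its spindle axis starts at anvil and runs up along (0, -0.5, 0.866) of this frame. The bow is on the -y side of the axis, the open throat on +y. A black thumb screw on the stand reaches x = -43 mm, 54 mm up.
- anvil (a point): Middle of the steel anvil's face (52 x 34 mm), at (0, 33, 85) mm of the gauge frame, where the spindle axis meets it. Along the axis from here: bow's upper arm 34 to 54 mm, lock ring (diameter 27) 54 to 65, grey display housing (38 x 36 mm across) 66 to 94, steel thimble (diameter 30) 99 to 130, neck (12) to 134, ratchet cap 134 to 154.
- cap_top (a point): Centre of the top face of the black ribbed ratchet cap (diameter 18, 20 mm tall), topmost on the spindle axis. z points outward along the axis, 30 degrees from vertical. It stays in place as it turns; clockwise seen from above winds the spindle down 10 mm a turn. Running free takes 0.04 N m; on the block it rises within 20 degrees to 0.08, then slips: a click every 30 degrees, torque swinging 0.08 to 0.
- cap_mark (a point): White index mark on the top face of the ratchet cap, 8 mm from its axis; it turns with the cap.
- thimble: Steel thimble under the cap, diameter 30, 31 mm long, turning in place about the spindle axis. Origin: on the axis at its lower end; z outward along the axis. The cap's mark lies along this frame's +x until the ratchet slips; each click then carries it 30 degrees clockwise (+x towards -y).
- spindle: Steel rod, diameter 8 mm, that slides down its axis without turning as the thimble is turned. Origin: centre of its lower end face, 3 to 5.5 mm above the block at the start; z outward along the axis.
- lock (a joint): Spindle-lock lever, rad: 0 is open (as found, up to 0.12), 1.22 is locked, at its stop. It swings about the spindle axis, clockwise seen from above, from the gauge's front (-x) past the +y side to its back (+x). Stiff: about 2.5 N at the tip; it stays where it is left.
- lock_tip (a point): Middle of the red pad (10 mm along the lever, 7 across it, 12 along the axis) at the end of the lock lever: 40 mm from the spindle axis, 60.5 mm from the anvil face along it. In the gauge frame its x is -23 mm open and +23 mm locked; the space above it and on its +y side is free.
- block: Amber cast-resin block with pale otolith sections in its top, 50 x 24 x 10 mm, loose on the anvil, long side along the gauge's x, its lower edge against the 6 mm high rest on the -y side. Origin: centre of its underside; z square to the anvil.
- glue_stick: Bystander: white and green glue stick standing up, diameter 28 mm, 92 mm tall. Origin at the centre of its foot.
- label_roll: Bystander: roll of paper labels, 64 mm across, 36 mm tall, standing on end. Origin at the centre of its underside.
- spare_block: Bystander: second amber resin block, 50 x 24 x 10 mm, flat on the desk. Origin at the centre of its underside.
There are look-alikes about, which are no part of the job. What is shaped like the block but purple is not meant. There is more than one size of the gauge; the job needs the larger.

How it is judged:
On the way, in this order (a step that is already met when the one before it is completed fails the run):
1. the spindle bears on the block and the ratchet has clicked at least twice, while the lock lever is still open (y of cap_mark in the frame of thimble below -0.005656 m and contact force between spindle and block above 4 N and value of joint lock below 0.5 rad), for 0.2 s.
2. the lock lever is swung over to its stop (value of joint lock above 1.1 rad), for 0.2 s.
At the end, for the whole second after the job is handed in: The spindle presses on the block with 4 to 40 N, the ratchet cap stands 45 to 135 degrees (2 to 4 clicks) clockwise of its first place on the thimble, the lock lever is beyond 1.1 rad of its 1.22, and the block lies within 4 mm of where it lay (y of cap_mark in the frame of thimble below -0.005656 m and contact force between spindle and block between 4 and 40 N and value of joint lock above 1.1 rad and distance of block from where it was at the start of the episode below 0.004 m); the robot touches nothing.
It fails at once if the ratchet is run on to a fifth click (x of cap_mark in the frame of thimble below 0 m and y of cap_mark in the frame of thimble above -0.005656 m).
It fails at once if the block is squeezed with more than 45 N (the thimble forced instead of the ratchet) (contact force between spindle and block above 45 N).
It fails at once if the block is shifted by more than 6 mm (distance of block from where it was at the start of the episode above 0.006 m).
It fails at once if a bystander is moved by more than 10 mm (distance of any of glue_stick, label_roll, spare_block from where it was at the start of the episode above 0.01 m).
It also fails if it takes over 72 s, if anything falls off the work surface, if the arm or the gripper's body presses on something with over 40 N, if the wrist force passes 120 N, or if a joint passes its speed limit or range.

ROBOT

A 7-joint arm with a two-finger parallel gripper is mounted at the origin on the work surface. World frame = base frame: x ahead of the robot, y to its left, z up, the work surface at z = 0. Lengths are in m, angles in rad, forces in N, time in s.
With the tool pointing down it reaches from about 0.4 to 0.925 m from the base axis. Payload 5.6 kg.
Tool frame: the origin (TCP) lies between the finger pads; the fingertips stand 22 mm ahead of it and the grasp point (between the pads) lies 3 mm ahead of it; z points along the fingers, y is the line along which they close (so a half turn about z gives the same grasp; the last joint's range is limited). The gripper opens to 85 mm and grips with 20 to 120 N. Pads are 22 mm wide; open, the fingers measure 114 mm over their backs; the gripper's body (76 mm by 85 mm) begins 54 mm behind the grasp point. The pads swing forward as they close: fully open they stand 13 mm farther back than shut.
Start: joints at [-0.043, 0.468, -0.012, 1.603, 0.006, 1.071, -0.056], TCP at [0.65, -0, 0.224] pointing down, gripper open.
Joint ranges: [-2.53, 2.53], [-0.31, 2.02], [-1.57, 1.55], [0.28, 2.44], [-1.29, 4.43], [0.15, 1.84], [-2.92, 2.92]. Speed limits (rad/s): [2.57, 2.57, 3.14, 3.14, 3.14, 3.14, 3.14].

INTERFACE

Orientations are given as a rotation vector (axis times angle).
In Python, from station import robot, cams, trace gives the robot as it stands. The module is installed in compiled form; this text tells all that it offers.
- The arm moves only by the tool apply_moves, never from a script. Its argument "increments" is one flat list of numbers, 6 for each row, row after row: the shift along the tool's x, y, z each as a share of 4 cm, from -1 to 1, then the turn, a rotation vector about the tool's x, y, z each as a share of 5 degrees, from -1 to 1. A call has exactly 5 rows; each row shifts and turns the commanded pose from where the row before left it, along the tool's axes as they then stand; what a row does not reach is not made up. A row lasts 1/8 s, in which the tool goes at most 62.5 mm and 10.7 degrees, less where a joint would pass 70% of its speed; a pose out of reach is approached as far as the arm can. A call with a number of a shift or a turn outside -1 to 1 is refused whole. A call with a gripper value outside its range is refused whole. "gripper" is the finger opening in mm, from 0 to 85.4, set as the call begins (left out, the last holds). The fingers move at their own pace and stop on an object; "force" is the grip in N (left out, the last holds). Time passes only in rows, so rows that do not move let the fingers close, or fill a call up. It gives the time, the measured TCP pose, the force, the opening and the grip force at its end, in the units of the state.
- robot.read_state(): the state, without advancing time (a new reading comes with each control period).
- cams.snapshot(name): name is "scene" or "side" or "wrist"; returns the picture (384x512x3 uint8, red, green, blue); there is no depth.
- cams.calibration(name): a dict with "mtx" (3x3 intrinsics, pixels), "eye" and "attitude" of the camera in the world. Camera axes: x right, y up, looking along -z (the intrinsics and any distortion apply to the point x, -y, -z); pixel columns grow to the right and rows downward; lengths in m; the calibration is good to about 2 mm. A picture is of the moment at which its call begins: read the wrist's pose just before it. calibration takes no time and is no camera call; for the wrist camera it gives the pose at the moment of the call.
- robot.hand_in(): hands the job in; it is judged then, once.
Trained networks look in the newest picture that a camera, given by its name, has taken for a name from the list of things; names that differ only in an ending like _2 or _b are one class to them, and where a whole thing is asked for, a point or a joint stands for the part that bears it (a point fixed in the world has none). Each returns a list of dicts, best first, with "confidence" (0 to 1); they miss things now and then, are a little off and sometimes report something else, mostly with a low value. They report only what shows in the picture. A call takes as long as a camera call. They do not tell look-alikes from the thing itself.
- trace(camera, thing): "region" (384x512 bool, what is visible of it) and "rect" ([left, top, right, bottom] in pixels, round what is visible of it).
The state is a dict: "time_s": time; "qpos": joint angles; "joint_velocities": joint speeds; "joint_efforts": joint torques, N m; "ee_pos": TCP position; "orientation": TCP orientation; "force": force on the tool from outside, world axes, zero at the start; "wrist_torque": the same for the moment, N m; "opening": opening from 0.0 (shut) to 1.0 (fully open); "grasp_force": force on a finger pad.
Only numpy, scipy, OpenCV 4.12 (cv2) and the standard library are available. Lean on these libraries where they do the work, as an engineer would, in place of code of your own. Each camera call takes 0.05 s, during which the arm holds its last target. There are 200 camera calls.

## Working session

There is one attempt and no reset: what is moved stays moved. The work goes in short steps, Python scripts to look and compute and a tool call to move; the robot and the scene stay as the last step left them, time stands still between calls to the robot, and variables do not carry over. Pictures are saved under pics/ and viewed, at most 10 in all, crops included, and the job is handed in when it is done.

Besides the shell and the picture viewer there is one more tool, called after ">>>" by a JSON object that holds its "method" and its "body". apply_moves: Moves the arm, as the interface text tells. Shift numbers are shares of 4 cm and turn numbers shares of 5 degrees, none past 1 either way. Its arguments: {"type":"object","properties":{"increments":{"type":"array","items":{"type":"number"}},"gripper":{"type":"number"},"force":{"type":"number"}},"required":["increments"]}

```bash
mkdir -p pics
python3 - <<'E'
from station import robot,cams,trace
import cv2,numpy as np
for n in("scene","side"):
    im=cams.snapshot(n); cv2.imwrite(f"pics/{n}0.png",im[:,:,::-1])
    c=cams.calibration(n); print(n,{k:np.round(v,4).tolist() for k,v in c.items()})
    for t in("gauge","cap_top","thimble","lock","lock_tip","block","cap_mark","anvil","glue_stick","label_roll","spare_block"):
        try:
            print(t,[(round(d['confidence'],2),[int(v) for v in d['rect']]) for d in trace(n,t)])
        except Exception as e: print(t,e)
print(robot.read_state())
a=cv2.imread("pics/scene0.png");b=cv2.imread("pics/side0.png")
E
```

```text
scene {'mtx': [[423.4425, 0.0, 262.1459], [0.0, 423.4425, 192.7999], [0.0, 0.0, 1.0]], 'eye': [0.9387, 0.5, 0.8731], 'attitude': [0.3211, 0.8186, 2.2516]}
gauge [(0.94, [188, 156, 230, 218]), (0.77, [212, 175, 280, 275])]
cap_top [(0.54, [223, 181, 229, 186]), (0.43, [212, 182, 281, 276])]
thimble [(0.73, [213, 180, 279, 275]), (0.62, [222, 179, 242, 204]), (0.56, [120, 188, 151, 215]), (0.41, [198, 155, 205, 163])]
lock []
lock_tip [(0.58, [205, 168, 221, 176])]
block [(0.55, [242, 224, 262, 244]), (0.54, [266, 280, 285, 294]), (0.45, [277, 198, 296, 218])]
cap_mark []
anvil [(0.9, [187, 153, 230, 217]), (0.58, [214, 179, 278, 274]), (0.47, [239, 205, 264, 221])]
glue_stick [(0.73, [271, 147, 280, 175])]
label_roll [(0.73, [123, 188, 150, 216])]
spare_block [(0.78, [369, 245, 378, 266])]
side {'mtx': [[451.5298, 0.0, 257.2019], [0.0, 451.5298, 189.5546], [0.0, 0.0, 1.0]], 'eye': [-0.0591, 0.6422, 0.652], 'attitude': [0.483, -1.1993, -2.1223]}
gauge [(0.85, [262, 146, 310, 225]), (0.68, [194, 148, 263, 262])]
cap_top [(0.15, [193, 150, 261, 261])]
thimble [(0.84, [221, 151, 240, 178]
[... 494 characters left out ...]
 , -0.01161619,  1.60272566,  0.00599304,
        1.0714414 , -0.05629208]), 'joint_velocities': array([ 8.72678621e-04,  4.48416052e-05, -1.03788926e-03,  1.95578290e-03,
       -1.23002905e-04,  8.24083555e-04, -1.38962382e-03]), 'joint_efforts': array([ 6.31320690e-04, -5.32250690e+01,  2.24406022e-02, -2.51634049e+01,
        1.16094807e-02,  1.25941195e-03,  4.84889654e-05]), 'ee_pos': array([ 6.49978843e-01, -4.64070842e-05,  2.23879853e-01]), 'orientation': array([-2.22151812e+00, -2.22135526e+00,  7.39107812e-05]), 'force': array([-0.01090109, -0.44379693, -0.45562666]), 'wrist_torque': array([-0.03207813,  0.03118902,  0.05440261]), 'grasp_force': 0.0, 'opening': 1.0009403357628524}
```

View pics/scene0.png

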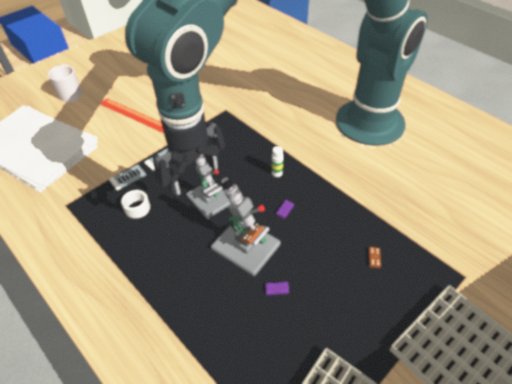

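View pics/side0.png

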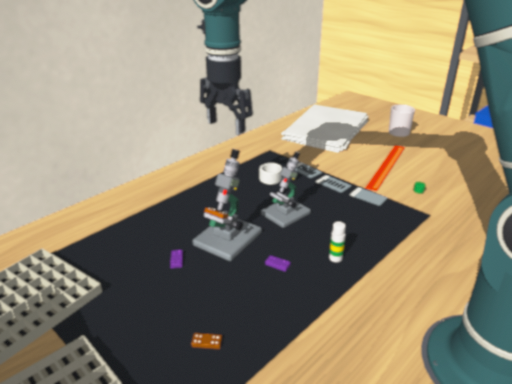

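Candidates: the larger gauge is at scene (246,230) / side (228,205). The smaller look-alike is at scene (208,190) / side (287,190). Block-like items: the amber one on the anvil (254,235), purple ones at (286,208) and (277,288), and the spare at (374,257). Next I'll take a close crop to check.

Run:
```python
import cv2,numpy as np
a=cv2.imread("pics/scene0.png")[165:285,195:290];b=cv2.imread("pics/side0.png")[140:270,185:280]
a=cv2.resize(a,(400,505),interpolation=2);b=cv2.resize(b,(400,547),interpolation=2)
o=np.zeros((550,800,3),np.uint8);o[:505,:400]=a;o[:547,400:]=b
cv2.imwrite("pics/crop.png",o)
```

```text
(no output)
```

View pics/crop.png

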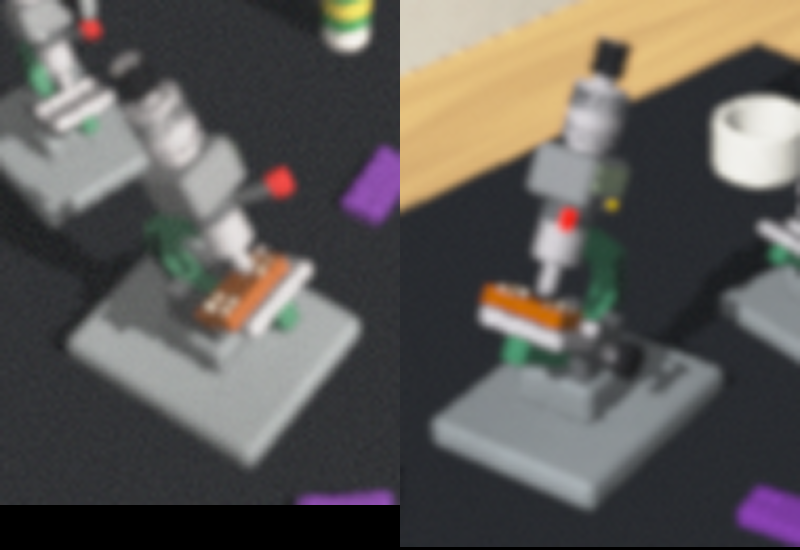

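The crop confirms the choice. The larger gauge holds the amber block with pale spots, and its red pad is at scene (261.7,208.2), side (225.1,191.8). Its cap is at scene (225,180), side (236,150). I'll fit the gauge pose from the base corners, cap and pad.

```bash
cat > h.py <<'E'
import numpy as np,cv2
from scipy.spatial.transform import Rotation as R
from scipy.optimize import least_squares
from station import robot,cams,trace
def proj(c,P):
    p=R.from_rotvec(c['attitude']).inv().apply(np.atleast_2d(P)-c['eye']); p=p*[1,-1,-1]
    q=p@np.array(c['mtx']).T; return q[:,:2]/q[:,2:]
AX=np.array([0,-.5,.8660254]); AN=np.array([0,.033,.085])
def world(g,P): return R.from_euler('z',g[2]).apply(np.atleast_2d(P))+[g[0],g[1],0]
V=np.cross(AX,[1,0,0])  # gauge +y-ish, square to axis
V=V if V[1]>0 else -V
def tip(q):
    a=np.arccos(-23/40)  # from +x; open
    a=np.pi/2+.61-q      # angle from +x towards V
    return AN+.0605*AX+.04*(np.cos(a)*np.array([1,0,0])+np.sin(a)*V)
CAP=AN+.154*AX
E
python3 - <<'E'
from h import *
C={n:cams.calibration(n) for n in("scene","side")}
corn={"scene":[(280.5,241.5),(254.4,273.1),(211.6,245.3)],"side":[(192.8,242.1),(230.6,257.6),(261.5,228.4)]}
cap={"scene":(225.4,180.2),"side":(235.6,150.2)};pad={"scene":(261.7,208.2),"side":(225.1,191.8)}
K=np.array([[sx*.055,sy*.065,.018] for sx in(-1,1) for sy in(-1,1)])
def res(g,full=False):
    r=[]
    for n in C:
        k=proj(C[n],world(g,K))
        for p in corn[n]:
            d=k-p; r+=list(d[np.argmin((d**2).sum(1))])
        r+=list(proj(C[n],world(g,CAP))[0]-cap[n])
        r+=list(proj(C[n],world(g,tip(g[3])))[0]-pad[n])
    return np.array(r)
for y0 in np.arange(-np.pi,np.pi,np.pi/4):
    s=least_squares(res,[.65,.1,y0,.05],loss='soft_l1');print(np.round(s.x,4),round(s.cost,2))
    if s.cost<20: g=s.x;b=np.round(res(g),1)
print(b);print(world(g,CAP),world(g,tip(0)),world(g,AN),R.from_euler('z',g[2]).apply(AX))
E
```

```text
[ 0.581   0.0694 -2.9753 -0.0788] 144.07
[ 0.5691  0.0398 -2.5254 -1.7427] 190.72
[ 0.5873  0.0745 -1.4119 -1.8716] 95.12
[0.5838 0.0703 0.183  0.0148] 7.36
[0.5838 0.0703 0.183  0.0148] 7.36
[0.5838 0.0703 0.183  0.0148] 7.36
[0.583  0.068  1.5838 1.3925] 74.37
[0.583  0.068  1.5838 1.3925] 74.37
[ 1.4 -1.1  0.5  0.7 -0.8  0.5  0.5 -0.6  0.5  0.  -1.2 -2.7 -0.4 -1.6
  0.7 -1.6  0.5 -1.1 -0.1  0.3]
[[0.59180301 0.02699194 0.21836791]] [[0.55559774 0.09671137 0.1537875 ]] [[0.57779208 0.10270649 0.085     ]] [ 0.09098005 -0.49165296  0.8660254 ]
```

>>> {"method": "apply_moves", "body": {"increments": [0,0,-1,0,0,0,-0.1,-0.6,-0.37,0,0,0,-0.08,-0.7,0,0,0,0,0,0,0,0.18,0.98,0,0,0,0,0.18,0.98,0], "gripper": 50, "force": 25}}

```text
time_s: 1.82
ee_pos: [0.5979, -0.0067, 0.2794]
orientation: [-2.115, -2.118, -0.152]
force: [0.4, -0.5, 0.3]
opening: 0.585
grasp_force: 0.0
```

>>> {"method": "apply_moves", "body": {"increments": [0,0,0,0.18,0.98,0,0,0,0,0.18,0.98,0,0,0,0,0.18,0.98,0,0,0,0,0.18,0.98,0,0,0,0,0,0,0]}}

```text
time_s: 2.45
ee_pos: [0.5979, -0.0095, 0.2774]
orientation: [-1.901, -1.893, -0.405]
force: [-0.4, -0.7, 0.9]
opening: 0.589
grasp_force: 0.0
```

```bash
cat >> h.py <<'E'
G=np.array([.5838,.0703,.183,.015])
def rel(target,g=G):
    "target world pt -> tool-frame shift in shares of 4cm"
    s=robot.read_state();T=R.from_rotvec(s['orientation']);return T.inv().apply(target-s['ee_pos'])/.04
def axis(g): return R.from_euler('z',g[2]).apply(AX)
E
python3 - <<'E'
from h import *
s=robot.read_state();T=R.from_rotvec(s['orientation'])
print(s['time_s'],s['ee_pos'],s['qpos'].round(3),T.as_matrix().round(3),s['wrist_torque'])
print('axis in tool',T.inv().apply(axis(G)),rel(world(G,CAP+.07*AX)[0]))
im=cams.snapshot("wrist");c=cams.calibration("wrist");cv2.imwrite("pics/w1.png",im[:,:,::-1])
print(proj(c,np.vstack([world(G,CAP),world(G,AN+.13*AX),world(G,tip(.015)),world(G,AN)])).round(1),c['eye'],c['mtx'])
for t in("cap_top","cap_mark","lock_tip","thimble","block"): print(t,[(round(d['confidence'],2),[int(v) for v in d['rect']]) for d in trace("wrist",t)])
E
```

```text
2.45 [ 0.59785876 -0.00947673  0.27739652] [ 0.271  0.458 -0.086  1.592 -0.459  1.324  0.352] [[ 0.028  0.996 -0.09 ]
 [ 0.872  0.02   0.489]
 [ 0.489 -0.092 -0.867]] [-0.52836445 -0.08246049  0.05220458]
axis in tool [-0.0025532   0.00108991 -0.99999614] [ 0.06537878  0.00528819 -0.00961618]
[[257.4 192.8]
 [257.2 183.6]
 [227.3 135.3]
 [256.4 153.4]] [ 0.61173983 -0.02161959  0.44183883] [[326.41887686   0.         255.48232208]
 [  0.         326.41887686 185.58775715]
 [  0.           0.           1.        ]]
cap_top [(0.87, [245, 177, 273, 209])]
cap_mark [(0.7, [249, 173, 273, 208])]
lock_tip [(0.7, [220, 132, 244, 153])]
thimble [(0.6, [240, 159, 278, 209])]
block [(0.89, [144, 192, 176, 215]), (0.73, [267, 89, 301, 122]), (0.67, [270, 140, 293, 166])]
```

View pics/w1.png

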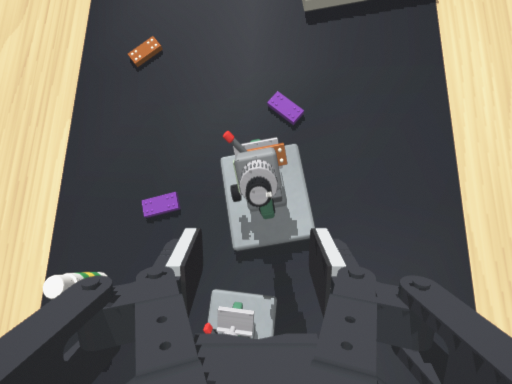

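The wrist view shows the cap top at about (259,196) and the red pad at (229,136). The thimble graduations are visible, and the small gauge is at (240,315). I'll zoom in to refine.

Run:
```python
import cv2
a=cv2.imread("pics/w1.png")[120:255,210:325]
cv2.imwrite("pics/w1c.png",cv2.resize(a,None,fx=4.4,fy=4.4,interpolation=2))
```

```text
(no output)
```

View pics/w1c.png

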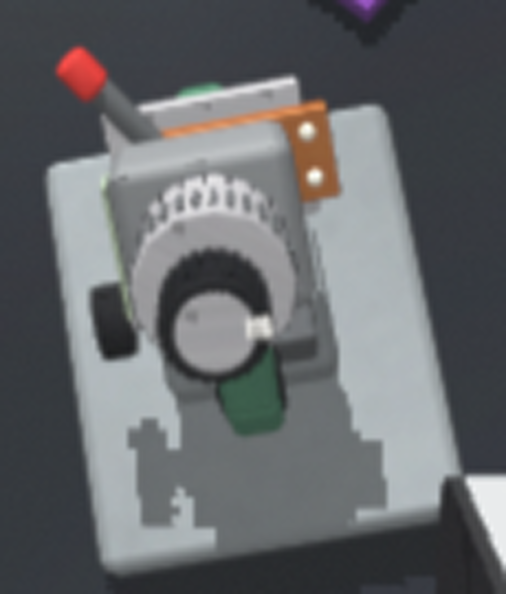

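Run:
```python
from h import *
C={n:cams.calibration(n) for n in("scene","side","wrist")}
corn={"scene":[(280.5,241.5),(254.4,273.1),(211.6,245.3)],"side":[(192.8,242.1),(230.6,257.6),(261.5,228.4)],"wrist":[(221.4,159.1),(296.8,144.5),(234.5,248.4)]}
cap={"scene":(225.4,180.2),"side":(235.6,150.2),"wrist":(258.9,194.7)};pad={"scene":(261.7,208.2),"side":(225.1,191.8),"wrist":(228.2,136.8)}
K=np.array([[sx*.055,sy*.065,.018] for sx in(-1,1) for sy in(-1,1)])
def res(g,ns=C):
    r=[]
    for n in ns:
        k=proj(C[n],world(g,K))
        for p in corn[n]:
            d=k-p; r+=list(d[np.argmin((d**2).sum(1))])
        r+=list(2*(proj(C[n],world(g,CAP))[0]-cap[n]))
        r+=list(proj(C[n],world(g,tip(g[3])))[0]-pad[n])
    return np.array(r)
for ns in (["wrist"],list(C)):
    s=least_squares(res,G,args=(ns,),loss='soft_l1');g=s.x
    print(g.round(4),s.cost,res(g).round(1).reshape(3,-1),sep='\n');print(world(g,CAP),axis(g))
# triangulate cap top only
f=least_squares(lambda P:np.concatenate([proj(C[n],P)[0]-cap[n] for n in C]),world(G,CAP)[0]);print(f.x,f.fun)
```

```text
[0.5851 0.0711 0.1809 0.0027]
8.910729693619711
[[ 1.3 -0.5  0.3  1.3 -1.   0.9  0.7 -0.2  0.4  0.5]
 [-1.9 -2.8 -1.1 -1.6  0.1 -1.6 -0.3 -2.2 -0.7  0.3]
 [-2.4 -3.3  0.5 -2.6 -2.8  1.5  0.3  0.1  0.3  0.3]]
[[0.5929816  0.02785039 0.21836791]] [ 0.0899813  -0.49183673  0.8660254 ]
[0.5848 0.071  0.1851 0.0067]
18.324347598814484
[[ 1.3 -0.7  0.5  1.1 -0.9  1.   0.7 -0.3  0.4  0.3]
 [-1.7 -2.7 -0.8 -1.6  0.1 -1.6 -0.2 -2.2 -0.5  0.3]
 [-2.8 -3.   0.2 -2.7 -2.8  1.7  0.1  0.4  0.1  0.4]]
[[0.59293863 0.02774617 0.21836791]] [ 0.09203411 -0.49145674  0.8660254 ]
[0.59277864 0.02806819 0.2169431 ] [ 0.55779292  0.36104949 -0.11602088 -0.45293412  0.00803797  0.17606244]
```

>>> {"method": "apply_moves", "body": {"increments": [0,0,0,0,0,-1,0,0,0,0,0,-1,0,0,0,0,0,-1,0,0,0,0,0,-1,0,0,0,0,0,-1]}}

```text
time_s: 3.38
ee_pos: [0.598, -0.0065, 0.2791]
orientation: [-1.466, -2.312, -0.536]
force: [0.1, -0.2, -0.2]
opening: 0.587
grasp_force: 0.0
```

>>> {"method": "apply_moves", "body": {"increments": [0,0,0,0,0,-1,0,0,0,0,0,-1,0,0,0,0,0,-1,0,0,0,0,0,-1,0,0,0,0,0,-1]}}

```text
time_s: 4.0
ee_pos: [0.598, -0.0065, 0.2791]
orientation: [-0.955, -2.64, -0.646]
force: [0.5, 0.5, 0.4]
opening: 0.584
grasp_force: 0.0
```

>>> {"method": "apply_moves", "body": {"increments": [0,0,0,0,0,-1,0,0,0,0,0,-1,0,0,0,0,0,-1,0,0,0,0,0,-1,0,0,0,0,0,-1]}}

```text
time_s: 4.62
ee_pos: [0.598, -0.0065, 0.2791]
orientation: [-0.372, -2.869, -0.734]
force: [0.2, 0.6, -0.3]
opening: 0.583
grasp_force: 0.0
```

>>> {"method": "apply_moves", "body": {"increments": [0,0,0,0,0,-1,0,0,0,0,0,-1,0,0,0,0,0,-1,0,0,0,0,0,-1,0,0,0,0,0,-1]}}

```text
time_s: 5.25
ee_pos: [0.598, -0.0066, 0.2791]
orientation: [0.267, -2.979, -0.793]
force: [-0.3, -0.1, 0.9]
opening: 0.58
grasp_force: 0.0
```

>>> {"method": "apply_moves", "body": {"increments": [0,0,0,0,0,-1,0,0,0,0,0,-1,0,0,0,0,0,-1,0,0,0,0,0,-1,0,0,0,0,0,-1]}}

```text
time_s: 5.88
ee_pos: [0.598, -0.0066, 0.2791]
orientation: [-0.9, 2.835, 0.786]
force: [-0.4, -0.5, 1.0]
opening: 0.589
grasp_force: 0.0
```

>>> {"method": "apply_moves", "body": {"increments": [0,0,0,0,0,-1,0,0,0,0,0,-1,0,0,0,0,0,-1,0,0,0,0,0,-1,0,0,0,0,0,-1]}}

```text
time_s: 6.5
ee_pos: [0.598, -0.0066, 0.279]
orientation: [-1.444, 2.49, 0.722]
force: [-0.5, 0.4, -0.3]
opening: 0.587
grasp_force: 0.0
```

>>> {"method": "apply_moves", "body": {"increments": [0,0,0,0,0,-1,0,0,0,0,0,-1,0,0,0,0,0,-1,0,0,0,0,0,-1,0,0,0,0,0,-1], "gripper": 42}}

```text
time_s: 7.12
ee_pos: [0.5981, -0.0069, 0.2792]
orientation: [-1.893, 2.058, 0.629]
force: [-0.0, 0.1, -1.5]
opening: 0.49
grasp_force: 0.0
```

```bash
sed -i 's/^G=.*/G=np.array([.5849,.0711,.183,.005])/' h.py
cat >> h.py <<'E'
def rep(d=.07):
    s=robot.read_state();T=R.from_rotvec(s['orientation']);a=axis(G)
    print('t',s['time_s'],'q',s['qpos'].round(3),'pos',s['ee_pos'].round(4))
    print('axis in tool',T.inv().apply(a).round(4),'to cap+d shares',rel(world(G,CAP+d*AX)[0]).round(3))
    print('F tool',T.inv().apply(s['force']).round(2),'M tool',T.inv().apply(s['wrist_torque']).round(4),'e7',s['joint_efforts'][6].round(4),'open',round(s['opening'],3),'gf',s['grasp_force'])
E
python3 - <<'E'
from h import *
rep(.05)
im=cams.snapshot("wrist");c=cams.calibration("wrist");cv2.imwrite("pics/w2.png",im[:,:,::-1])
p=proj(c,np.vstack([world(G,CAP),world(G,AN+.13*AX),world(G,tip(.015)),world(G,AN)])).round(1);print(p)
u,v=p[0].astype(int);a=im[v-50:v+90,u-70:u+70,::-1];cv2.imwrite("pics/w2c.png",cv2.resize(a,None,fx=4.2,fy=4.2,interpolation=2));print(u-70,v-50)
E
```

```text
t 7.125 q [ 0.912  0.744 -1.126  1.546  0.146  1.27   2.911] pos [ 0.5981 -0.0069  0.2792]
axis in tool [ 0.0031 -0.0022 -1.    ] to cap+d shares [-0.01  -0.028  0.506]
F tool [ 0.65 -0.16  1.38] M tool [ 0.1265  0.5117 -0.0158] e7 -0.0065 open 0.49 gf 0.0
[[252.4 196.9]
 [252.8 187.5]
 [283.7 193.3]
 [253.9 156.5]]
182 146
```

View pics/w2c.png

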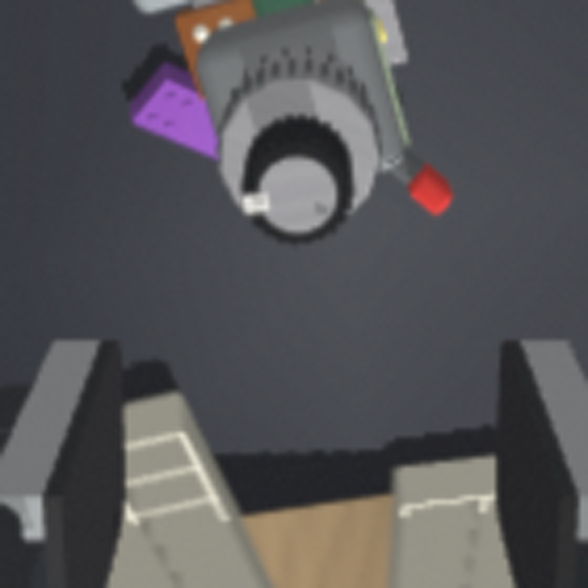

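>>> {"method": "apply_moves", "body": {"increments": [0.035,-0.028,0.5,0,0,0,0,0,0.5,0,0,0,0,0,0.4,0,0,0,0,0,0.2,0,0,0,0,0,0,0,0,0]}}

```text
time_s: 7.8
ee_pos: [0.5931, 0.0232, 0.2223]
orientation: [-1.89, 2.062, 0.633]
force: [0.8, -0.3, 0.2]
opening: 0.486
grasp_force: 0.0
```

Run:
```python
from h import *
rep(.006)
im=cams.snapshot("wrist");c=cams.calibration("wrist")
p=proj(c,np.vstack([world(G,CAP)])).round(1);print(p)
u,v=p[0].astype(int);a=im[v-60:v+90,u-90:u+90,::-1];cv2.imwrite("pics/w3c.png",cv2.resize(a,None,fx=3.5,fy=3.5,interpolation=2));print(u-90,v-60)
```

```text
t 7.8 q [ 0.867  0.781 -1.091  1.629  0.171  1.145  2.888] pos [0.5931 0.0232 0.2223]
axis in tool [ 2.e-03 -7.e-04 -1.e+00] to cap+d shares [-0.053 -0.002 -0.008]
F tool [ 0.08 -0.74 -0.37] M tool [0.1703 0.5689 0.0439] e7 -0.0124 open 0.486 gf 0.0
[[253.2 236.5]]
163 176
```

View pics/w3c.png

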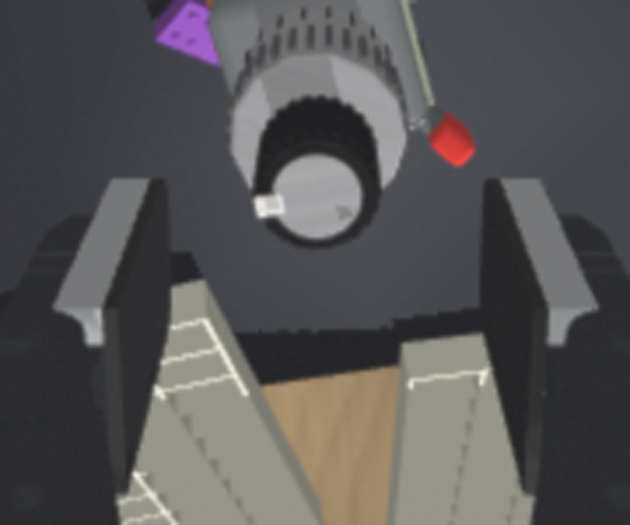

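Run:
```python
from h import *
c=cams.calibration("wrist");s=robot.read_state();T=R.from_rotvec(s['orientation'])
P=[(x,y,z) for x in(-.011,0,.011) for y in(-.021,) for z in(-.013,0.003,.012,.022)]+[(0,0,0.006),(0,0,.026)]
q=proj(c,T.apply(P)+s['ee_pos'])
for a,b in zip(P,q): print(a,((b-[163,176])*3.5).round())
print(T.inv().apply(R.from_rotvec(c['attitude']).as_matrix().T).round(3),T.inv().apply(c['eye']-s['ee_pos']).round(4))
```

```text
(-0.011, -0.021, -0.013) [157. 332.]
(-0.011, -0.021, 0.003) [172. 275.]
(-0.011, -0.021, 0.012) [179. 248.]
(-0.011, -0.021, 0.022) [187. 220.]
(0, -0.021, -0.013) [154. 258.]
(0, -0.021, 0.003) [169. 207.]
(0, -0.021, 0.012) [177. 182.]
(0, -0.021, 0.022) [185. 158.]
(0.011, -0.021, -0.013) [150. 180.]
(0.011, -0.021, 0.003) [167. 136.]
(0.011, -0.021, 0.012) [175. 114.]
(0.011, -0.021, 0.022) [183.  93.]
(0, 0, 0.006) [314. 199.]
(0, 0, 0.026) [315. 149.]
[[ 0.001  1.     0.001]
 [ 0.962 -0.001  0.272]
 [ 0.272  0.    -0.962]] [ 0.0694  0.0014 -0.1499]
```

The cap top is at crop (317,197), midway between the pads to within about 1 mm. I'll nudge over and grip.

>>> {"method": "apply_moves", "body": {"increments": [0,-0.025,0,0,0,0,0,0,0,0,0,0,0,0,0,0,0,0,0,0,0,0,0,0,0,0,0,0,0,0], "gripper": 10, "force": 25}}

```text
time_s: 8.48
ee_pos: [0.5942, 0.0228, 0.2223]
orientation: [-1.889, 2.062, 0.632]
force: [-0.6, 0.1, 0.6]
opening: 0.117
grasp_force: 0.0
```

```bash
python3 -c "
from h import *
rep(.006)"
```

```text
t 8.475 q [ 0.866  0.783 -1.091  1.626  0.172  1.146  2.888] pos [0.5942 0.0228 0.2223]
axis in tool [ 0.0016 -0.0013 -1.    ] to cap+d shares [-0.06   0.025 -0.001]
F tool [-0.32  0.65 -0.46] M tool [0.1547 0.5374 0.0265] e7 0.0001 open 0.117 gf 0.0
```

Run:
```python
from h import *
im=cams.snapshot("wrist");c=cams.calibration("wrist")
a=im[176:326,163:343,::-1];cv2.imwrite("pics/w4c.png",cv2.resize(a,None,fx=3.5,fy=3.5,interpolation=2))
sd=cams.snapshot("side")[110:200,185:285,::-1];cv2.imwrite("pics/s4.png",sd)
o=np.zeros((525,800,3),np.uint8);o[:300,:360]=cv2.resize(a,(360,300));o[:396,360:]=cv2.resize(sd,(440,396),interpolation=2);cv2.imwrite("pics/m4.png",o)
```

```text
(no output)
```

View pics/m4.png

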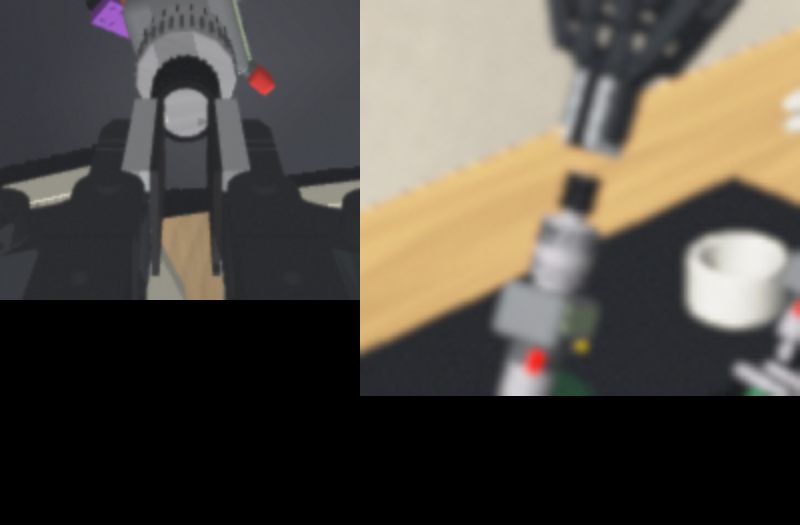

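Run:
```python
from h import *
s=robot.read_state();T=R.from_rotvec(s['orientation']);print(T.as_matrix().round(3))
c=cams.calibration("side");P=s['ee_pos']+T.apply([(0,0,z) for z in(-.02,-.01,0,.01,.022)])
print(proj(c,P).round(1),proj(c,world(G,[CAP,CAP-.02*AX])).round(1))
c=cams.calibration("scene");print(proj(c,P).round(1),proj(c,world(G,[CAP,CAP-.02*AX])).round(1))
im=cams.snapshot("scene");cv2.imwrite("pics/sc4.png",im[:,:,::-1])
a=im[150:250,170:290,::-1];cv2.imwrite("pics/sc4c.png",cv2.resize(a,None,fx=5,fy=5,interpolation=2))
```

```text
[[-0.11  -0.99  -0.09 ]
 [-0.87   0.052  0.49 ]
 [-0.48   0.132 -0.867]]
[[239.1 137.8]
 [237.9 142.2]
 [236.7 146.6]
 [235.5 151. ]
 [234.  156.3]] [[235.5 149.1]
 [233.1 157.9]]
[[219.1 170.1]
 [221.4 174. ]
 [223.6 177.8]
 [225.8 181.7]
 [228.4 186.2]] [[225.8 180.1]
 [230.1 187.6]]
```

View pics/sc4c.png

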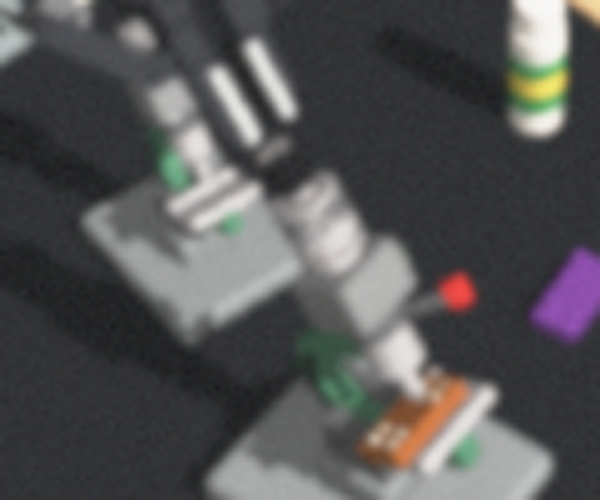

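The fingertips sit about 12 mm above the cap. In the side view the tips are at (238,144) and the cap top at (235.5,150). I'll open, shift +x 2 mm, and go 26 mm deeper.

>>> {"method": "apply_moves", "body": {"increments": [0.05,0,0,0,0,0,0,0,0,0,0,0,0,0,0,0,0,0,0,0,0,0,0,0,0,0,0,0,0,0], "gripper": 40}}

```text
time_s: 9.25
ee_pos: [0.594, 0.0211, 0.2213]
orientation: [-1.889, 2.061, 0.632]
force: [-0.8, -0.2, 0.5]
opening: 0.466
grasp_force: 0.0
```

>>> {"method": "apply_moves", "body": {"increments": [0,0,0.25,0,0,0,0,0,0.25,0,0,0,0,0,0.1,0,0,0,0,0,0.05,0,0,0,0,0,0,0,0,0]}}

```text
time_s: 9.88
ee_pos: [0.5917, 0.0339, 0.1987]
orientation: [-1.889, 2.061, 0.632]
force: [-0.2, 0.8, 0.2]
opening: 0.469
grasp_force: 0.0
```

>>> {"method": "apply_moves", "body": {"increments": [0,0,0,0,0,0,0,0,0,0,0,0,0,0,0,0,0,0,0,0,0,0,0,0,0,0,0,0,0,0], "gripper": 10}}

```text
time_s: 10.5
ee_pos: [0.5918, 0.0336, 0.199]
orientation: [-1.889, 2.062, 0.632]
force: [-0.2, -1.5, 3.8]
opening: 0.195
grasp_force: 24.5
```

Run:
```python
from h import *
rep(-.02)
im=cams.snapshot("side")[120:190,200:270,::-1];w=cams.snapshot("wrist")[176:326,163:343,::-1]
o=np.zeros((400,800,3),np.uint8);o[:,:400]=cv2.resize(im,(400,400),interpolation=2);o[:333,400:]=cv2.resize(w,(400,333));cv2.imwrite("pics/m5.png",o)
```

```text
t 10.5 q [ 0.848  0.803 -1.079  1.656  0.189  1.096  2.877] pos [0.5918 0.0336 0.199 ]
axis in tool [ 0.0017 -0.0016 -1.    ] to cap+d shares [-0.11   0.03   0.007]
F tool [-0.46  0.58 -4.04] M tool [-0.1253  0.468  -0.008 ] e7 -0.0016 open 0.195 gf 24.537099301815033
```

View pics/m5.png

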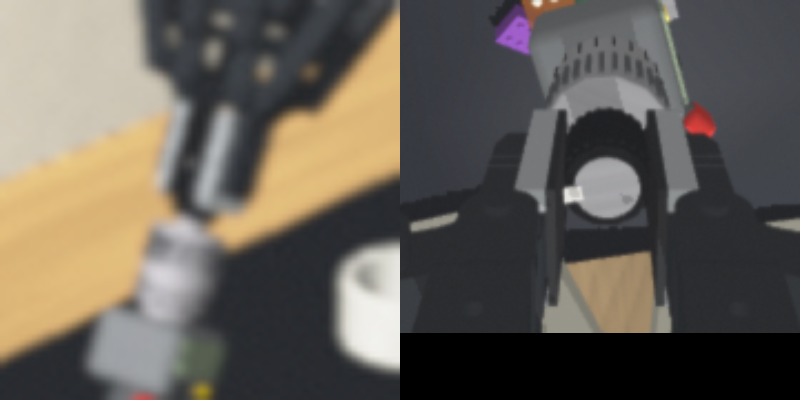

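The cap is gripped, with the pads over most of its height and the tips just above the thimble (side crop, 200,210). That was my tenth picture, so from here I work from numbers only. Now winding.

>>> {"method": "apply_moves", "body": {"increments": [0,0,0,0,0,1,0,0,0,0,0,1,0,0,0,0,0,1,0,0,0,0,0,1,0,0,0,0,0,1]}}

```text
time_s: 11.22
ee_pos: [0.5914, 0.0338, 0.1991]
orientation: [-1.437, 2.496, 0.725]
force: [-2.8, -3.0, 5.1]
opening: 0.2
grasp_force: 24.7
```

```bash
python3 -c "
from h import *
rep(-.02)"
```

```text
t 11.225 q [ 0.794  0.74  -0.968  1.659  0.082  1.084  2.525] pos [0.5914 0.0338 0.1991]
axis in tool [ 0.0014 -0.0013 -1.    ] to cap+d shares [-0.09   0.062  0.006]
F tool [ 1.81  2.78 -5.62] M tool [-0.2939  0.6596 -0.0554] e7 0.547 open 0.2 gf 24.7058567404747
```

>>> {"method": "apply_moves", "body": {"increments": [0,0,0,0,0,1,0,0,0,0,0,1,0,0,0,0,0,1,0,0,0,0,0,1,0,0,0,0,0,1]}}

```text
time_s: 11.85
ee_pos: [0.5911, 0.034, 0.1992]
orientation: [-0.892, 2.84, 0.79]
force: [-3.0, -1.3, 7.4]
opening: 0.193
grasp_force: 24.8
```

```bash
python3 -c "
from h import *
rep(-.02)"
```

```text
t 11.85 q [ 0.733  0.687 -0.856  1.663 -0.017  1.079  2.169] pos [0.5911 0.034  0.1992]
axis in tool [ 0.0012 -0.0011 -1.    ] to cap+d shares [-0.057  0.084  0.005]
F tool [ 1.66  4.1  -6.79] M tool [-0.2624  0.738  -0.063 ] e7 0.5578 open 0.193 gf 24.778148531913757
```

>>> {"method": "apply_moves", "body": {"increments": [0,0,0,0,0,1,0,0,0,0,0,1,0,0,0,0,0,1,0,0,0,0,0,1,0,0,0,0,0,1]}}

```text
time_s: 12.48
ee_pos: [0.5909, 0.0344, 0.1995]
orientation: [0.258, -2.976, -0.795]
force: [-3.3, -1.2, 6.1]
opening: 0.194
grasp_force: 24.8
```

```bash
python3 -c "
from h import *
rep(-.02)"
```

```text
t 12.475 q [ 0.666  0.643 -0.746  1.668 -0.106  1.08   1.805] pos [0.5909 0.0344 0.1995]
axis in tool [ 9.e-04 -9.e-04 -1.e+00] to cap+d shares [-0.018  0.088  0.005]
F tool [ 3.46  2.48 -5.63] M tool [-0.1173  0.9057 -0.0912] e7 0.5712 open 0.194 gf 24.806511998176575
```

```bash
cat >> h.py <<'E'
def tq(n=5):
    M=[];F=[]
    for i in range(n):
        s=robot.read_state();T=R.from_rotvec(s['orientation']).inv()
        M.append(T.apply(s['wrist_torque']));F.append(T.apply(s['force']))
        cams.snapshot("wrist")
    print('t',round(s['time_s'],2),'q7',s['qpos'][6].round(3),'Mz',np.mean(M,0)[2].round(4),'sd',np.std(M,0)[2].round(4),'M',np.mean(M,0).round(3),'F',np.mean(F,0).round(2),'e7',s['joint_efforts'][6].round(3),'pos',s['ee_pos'].round(4))
E
python3 -c "
from h import *
tq()"
```

```text
t 12.68 q7 1.808 Mz -0.0062 sd 0.0447 M [-0.096  0.87  -0.006] F [ 3.86  3.02 -6.58] e7 -0.019 pos [0.5909 0.0344 0.1995]
```

>>> {"method": "apply_moves", "body": {"increments": [0,0,0,0,0,1,0,0,0,0,0,1,0,0,0,0,0,1,0,0,0,0,0,1,0,0,0,0,0,1]}}

```text
time_s: 13.35
ee_pos: [0.5909, 0.0348, 0.1997]
orientation: [-0.379, -2.864, -0.735]
force: [-4.0, -0.6, 7.2]
opening: 0.197
grasp_force: 24.8
```

```bash
python3 -c "
from h import *
tq(4)"
```

```text
t 13.5 q7 1.436 Mz -0.0171 sd 0.0247 M [ 0.108  0.842 -0.017] F [ 4.79  1.74 -6.41] e7 -0.092 pos [0.5909 0.0348 0.1997]
```

```bash
cat >> h.py <<'E'
def unroll():
    c=cams.calibration("wrist");s=robot.read_state();T=R.from_rotvec(s['orientation'])
    im=cv2.cvtColor(cams.snapshot("wrist"),cv2.COLOR_RGB2GRAY)
    ph=np.radians(np.arange(-50,50,.5));h=np.arange(94,132,.5)
    P=np.array([[.015*np.cos(a),.015*np.sin(a),(134-k)/1000] for k in h for a in ph])
    q=proj(c,T.apply(P)+s['ee_pos']).astype(np.float32).reshape(len(h),len(ph),2)
    return cv2.remap(im,q[...,0],q[...,1],1)
def step(i):
    u=unroll();np.save(f"u{i}.npy",u)
    M=[]
    for k in range(4):
        s=robot.read_state();M.append(R.from_rotvec(s['orientation']).inv().apply(s['wrist_torque'])[2]);cams.snapshot("wrist")
    print('t',round(s['time_s'],2),'rest Mz',np.round(M,3),'q7',s['qpos'][6].round(3))
    hp=lambda x:x.astype(float)-cv2.GaussianBlur(x.astype(float),(0,0),8)
    if i:
        v=np.load(f"u{i-1}.npy")
        # row-wise shift search in degrees, per height band
        for a,b in((0,20),(20,40),(40,60),(56,76)):
            A,B=hp(v)[a:b,20:-20],hp(u)[a:b]
            cc=[np.corrcoef(A.ravel(),B[:,20+k:180+k].ravel())[0,1] for k in range(-20,21)]
            print((a,b),'shift deg',(np.argmax(cc)-20)/2,'corr',round(max(cc),2),'corr0',round(cc[20],2),'std',A.std().round(1))
E
python3 -c "
from h import *
step(0)"
```

```text
t 13.75 rest Mz [-0.041 -0.014 -0.007  0.007] q7 1.436
```

>>> {"method": "apply_moves", "body": {"increments": [0,0,0,0,0,0.3,0,0,0,0,0,0.3,0,0,0,0,0,0.2,0,0,0,0,0,0.2,0,0,0,0,0,0]}}

```text
time_s: 14.42
ee_pos: [0.591, 0.0349, 0.1997]
orientation: [-0.497, -2.828, -0.72]
force: [-3.1, -1.0, 8.5]
opening: 0.198
grasp_force: 24.8
```

```bash
python3 -c "
from h import *
step(1)"
```

```text
t 14.62 rest Mz [ 0.02  -0.026 -0.018  0.003] q7 1.361
(0, 20) shift deg -0.5 corr 0.85 corr0 0.8 std 8.4
(20, 40) shift deg -1.0 corr 0.79 corr0 0.72 std 18.0
(40, 60) shift deg -1.0 corr 0.88 corr0 0.75 std 20.3
(56, 76) shift deg -1.0 corr 0.88 corr0 0.78 std 24.0
```

```bash
sed -i 's/20:-20\]/30:-30]/; s/B\[:,20+k:180+k\]/B[:,30+k:170+k]/; s/range(-20,21)/range(-30,31)/; s/(np.argmax(cc)-20)/(np.argmax(cc)-30)/; s/cc\[20\]/cc[30]/' h.py; python3 -c "
from h import *
step(2)"
```

```text
t 14.88 rest Mz [ 0.023 -0.056  0.013  0.024] q7 1.361
(0, 20) shift deg 0.0 corr 0.99 corr0 0.99 std 7.6
(20, 40) shift deg 0.0 corr 0.99 corr0 0.99 std 17.7
(40, 60) shift deg 0.0 corr 1.0 corr0 1.0 std 22.0
(56, 76) shift deg 0.0 corr 0.99 corr0 0.99 std 25.1
```

>>> {"method": "apply_moves", "body": {"increments": [0,0,0,0,0,0.5,0,0,0,0,0,0.5,0,0,0,0,0,0.5,0,0,0,0,0,0.5,0,0,0,0,0,0]}}

```text
time_s: 15.55
ee_pos: [0.591, 0.035, 0.1998]
orientation: [-0.733, -2.74, -0.685]
force: [-2.3, -0.0, 8.2]
opening: 0.197
grasp_force: 24.8
```

```bash
python3 -c "
from h import *
step(3)"
```

```text
t 15.75 rest Mz [-0.018 -0.018 -0.017  0.065] q7 1.21
(0, 20) shift deg -1.0 corr 0.85 corr0 0.76 std 8.0
(20, 40) shift deg -1.0 corr 0.8 corr0 0.72 std 17.7
(40, 60) shift deg -12.5 corr 0.89 corr0 0.8 std 22.0
(56, 76) shift deg -1.0 corr 0.84 corr0 0.7 std 25.0
```

>>> {"method": "apply_moves", "body": {"increments": [0,0,0,0,0,0.5,0,0,0,0,0,0.5,0,0,0,0,0,0.5,0,0,0,0,0,0.5,0,0,0,0,0,0]}}

```text
time_s: 16.42
ee_pos: [0.5911, 0.0351, 0.1998]
orientation: [-0.958, -2.636, -0.647]
force: [-3.1, 0.6, 7.0]
opening: 0.193
grasp_force: 24.8
```

```bash
python3 -c "
from h import *
step(4)"
```

```text
t 16.62 rest Mz [ 0.    -0.041  0.059 -0.034] q7 1.057
(0, 20) shift deg -1.0 corr 0.87 corr0 0.82 std 8.5
(20, 40) shift deg -0.5 corr 0.89 corr0 0.81 std 18.4
(40, 60) shift deg -1.0 corr 0.86 corr0 0.78 std 22.2
(56, 76) shift deg -1.0 corr 0.86 corr0 0.76 std 27.1
```

>>> {"method": "apply_moves", "body": {"increments": [0,0,0,0,0,0.5,0,0,0,0,0,0.5,0,0,0,0,0,0.5,0,0,0,0,0,0.5,0,0,0,0,0,0]}}

```text
time_s: 17.3
ee_pos: [0.5913, 0.0352, 0.1999]
orientation: [-1.171, -2.516, -0.605]
force: [-2.3, -0.3, 8.1]
opening: 0.193
grasp_force: 24.8
```

```bash
python3 -c "
from h import *
step(5)"
```

```text
t 17.5 rest Mz [ 0.002 -0.009  0.055 -0.006] q7 0.904
(0, 20) shift deg -1.0 corr 0.81 corr0 0.77 std 9.1
(20, 40) shift deg -0.5 corr 0.95 corr0 0.91 std 19.8
(40, 60) shift deg -0.5 corr 0.85 corr0 0.82 std 23.3
(56, 76) shift deg -0.5 corr 0.85 corr0 0.79 std 28.1
```

>>> {"method": "apply_moves", "body": {"increments": [0,0,0,0,0,0.4,0,0,0,0,0,0.4,0,0,0,0,0,0.4,0,0,0,0,0,0.4,0,0,0,0,0,0]}}

```text
time_s: 18.18
ee_pos: [0.5914, 0.0353, 0.1999]
orientation: [-1.333, -2.409, -0.57]
force: [-1.6, 0.1, 7.6]
opening: 0.193
grasp_force: 24.8
```

```bash
python3 -c "
from h import *
step(6)"
```

```text
t 18.38 rest Mz [-0.001 -0.034  0.023 -0.039] q7 0.781
(0, 20) shift deg -1.0 corr 0.79 corr0 0.77 std 9.9
(20, 40) shift deg -0.5 corr 0.96 corr0 0.93 std 21.5
(40, 60) shift deg -0.5 corr 0.91 corr0 0.9 std 23.3
(56, 76) shift deg -0.5 corr 0.91 corr0 0.88 std 29.6
```

>>> {"method": "apply_moves", "body": {"increments": [0,0,0,0,0,0.4,0,0,0,0,0,0.4,0,0,0,0,0,0.4,0,0,0,0,0,0.4,0,0,0,0,0,0]}}

```text
time_s: 19.05
ee_pos: [0.5915, 0.0354, 0.1999]
orientation: [-1.487, -2.293, -0.532]
force: [-2.4, -0.5, 6.9]
opening: 0.199
grasp_force: 24.8
```

```bash
python3 -c "
from h import *
step(7)"
```

```text
t 19.25 rest Mz [-0.008 -0.008 -0.023  0.002] q7 0.657
(0, 20) shift deg -0.5 corr 0.82 corr0 0.81 std 10.5
(20, 40) shift deg 0.0 corr 0.96 corr0 0.96 std 22.9
(40, 60) shift deg 0.0 corr 0.94 corr0 0.94 std 24.5
(56, 76) shift deg 0.0 corr 0.9 corr0 0.9 std 29.6
```

>>> {"method": "apply_moves", "body": {"increments": [0,0,0,0,0,0.4,0,0,0,0,0,0.4,0,0,0,0,0,0.4,0,0,0,0,0,0.4,0,0,0,0,0,0]}}

```text
time_s: 19.92
ee_pos: [0.5916, 0.0354, 0.2]
orientation: [-1.632, -2.169, -0.493]
force: [-0.7, 1.0, 7.9]
opening: 0.199
grasp_force: 24.7
```

```bash
python3 -c "
from h import *
step(8)"
```

```text
t 20.12 rest Mz [-0.038  0.013 -0.09  -0.013] q7 0.532
(0, 20) shift deg -6.5 corr 0.83 corr0 0.77 std 11.1
(20, 40) shift deg 0.0 corr 0.96 corr0 0.96 std 23.1
(40, 60) shift deg 0.0 corr 0.89 corr0 0.89 std 24.4
(56, 76) shift deg 0.0 corr 0.93 corr0 0.93 std 29.7
```

>>> {"method": "apply_moves", "body": {"increments": [0,0,0,0,0,0.4,0,0,0,0,0,0.4,0,0,0,0,0,0.4,0,0,0,0,0,0.4,0,0,0,0,0,0]}}

```text
time_s: 20.8
ee_pos: [0.5918, 0.0354, 0.2]
orientation: [-1.768, -2.037, -0.452]
force: [-1.7, 0.4, 6.3]
opening: 0.197
grasp_force: 24.7
```

```bash
python3 -c "
from h import *
step(9)"
```

```text
t 21.0 rest Mz [ 0.043  0.009 -0.001 -0.081] q7 0.407
(0, 20) shift deg -8.5 corr 0.88 corr0 0.82 std 11.2
(20, 40) shift deg 0.0 corr 0.92 corr0 0.92 std 23.2
(40, 60) shift deg 0.0 corr 0.91 corr0 0.91 std 22.0
(56, 76) shift deg 0.0 corr 0.91 corr0 0.91 std 29.2
```

>>> {"method": "apply_moves", "body": {"increments": [0,0,0,0,0,0.4,0,0,0,0,0,0.4,0,0,0,0,0,0.4,0,0,0,0,0,0.4,0,0,0,0,0,0]}}

```text
time_s: 21.68
ee_pos: [0.5919, 0.0355, 0.2]
orientation: [-1.895, -1.897, -0.409]
force: [0.1, 2.2, 5.8]
opening: 0.193
grasp_force: 24.7
```

```bash
python3 -c "
from h import *
step(10)"
```

```text
t 21.88 rest Mz [-0.023  0.037 -0.006 -0.012] q7 0.282
(0, 20) shift deg -11.0 corr 0.86 corr0 0.7 std 10.5
(20, 40) shift deg 0.0 corr 0.9 corr0 0.9 std 24.8
(40, 60) shift deg 0.5 corr 0.9 corr0 0.89 std 21.5
(56, 76) shift deg 0.5 corr 0.94 corr0 0.92 std 27.9
```

>>> {"method": "apply_moves", "body": {"increments": [0,0,0,0,0,0.4,0,0,0,0,0,0.4,0,0,0,0,0,0.4,0,0,0,0,0,0.4,0,0,0,0,0,0]}}

```text
time_s: 22.55
ee_pos: [0.5921, 0.0355, 0.2]
orientation: [-2.013, -1.752, -0.365]
force: [0.2, 1.2, 6.3]
opening: 0.196
grasp_force: 24.7
```

```bash
python3 -c "
from h import *
step(11)"
```

```text
t 22.75 rest Mz [ 0.003 -0.008  0.037 -0.011] q7 0.156
(0, 20) shift deg -7.5 corr 0.91 corr0 0.73 std 10.1
(20, 40) shift deg 0.0 corr 0.95 corr0 0.95 std 22.0
(40, 60) shift deg 0.0 corr 0.96 corr0 0.96 std 21.1
(56, 76) shift deg 0.5 corr 0.94 corr0 0.94 std 27.5
```

```bash
python3 -c "
from h import *
c=cams.calibration('wrist');s=robot.read_state();T=R.from_rotvec(s['orientation'])
for k in(94,104,114,124,131):print(k,proj(c,T.apply([[.015*np.cos(a),.015*np.sin(a),(134-k)/1000] for a in(-.8,0,.8)])+s['ee_pos']).round().tolist())
u=np.load('u11.npy').astype(int);v=np.load('u10.npy').astype(int)
for r in range(0,76,6):print(94+r/2,u[r,::5].tolist())
hp=lambda x:x.astype(float)-cv2.GaussianBlur(x.astype(float),(0,0),8)
for a in range(0,72,6):
  A,B=hp(v)[a:a+6,30:-30],hp(u)[a:a+6];cc=[np.corrcoef(A.ravel(),B[:,30+k:170+k].ravel())[0,1] for k in range(-30,31)];print(94+a/2,(np.argmax(cc)-30)/2,round(max(cc),2),round(cc[30],2),round(cc[14],2))
"
```

```text
94 [[240.0, 192.0], [258.0, 185.0], [275.0, 192.0]]
104 [[239.0, 197.0], [258.0, 190.0], [276.0, 197.0]]
114 [[238.0, 203.0], [258.0, 195.0], [277.0, 203.0]]
124 [[237.0, 209.0], [258.0, 201.0], [279.0, 209.0]]
131 [[236.0, 214.0], [258.0, 205.0], [280.0, 214.0]]
94.0 [135, 142, 149, 155, 161, 167, 171, 170, 143, 142, 160, 140, 161, 185, 185, 183, 183, 180, 177, 174, 170, 165, 160, 154, 147, 141, 134, 132, 130, 129, 130, 130, 129, 130, 129, 129, 128, 128, 126, 124]
97.0 [127, 128, 133, 137, 142, 148, 153, 157, 157, 154, 144, 127, 150, 165, 167, 166, 165, 163, 159, 155, 152, 147, 141, 136, 133, 130, 130, 130, 130, 130, 129, 129, 129, 130, 128, 128, 128, 127, 127, 124]
100.0 [127, 126, 126, 128, 129, 131, 136, 138, 141, 144, 145, 145, 148, 149, 149, 148, 146, 144, 141, 137, 134, 132, 130, 130, 130, 129, 129, 129, 129, 129, 129, 129, 128, 128, 127, 128, 128, 128, 126, 125]
103.0 [144, 142, 140, 131, 125, 122, 128, 131, 133, 131, 135, 134, 131, 133, 132, 131, 132, 130, 129, 129, 129, 129, 130, 128, 129, 129, 129, 128, 128, 128, 128, 128, 128, 127, 127, 128, 128, 127, 127, 125]
106.0 [191
[... 1451 characters left out ...]
17, 133, 190, 197, 145, 122, 128, 189, 211, 169, 135, 169, 225, 198, 140, 132, 136, 216, 196, 139, 153, 203, 206, 139, 126, 164, 188, 153, 119, 131, 161, 151, 122, 113, 133, 122, 105, 95, 85]
130.0 [172, 120, 135, 193, 161, 133, 110, 122, 221, 220, 169, 129, 175, 225, 210, 142, 137, 178, 218, 195, 137, 157, 198, 161, 143, 126, 160, 185, 149, 118, 129, 164, 149, 120, 104, 94, 96, 110, 87, 97]
94.0 -7.0 0.83 0.37 0.8
97.0 -10.0 0.9 0.1 0.79
100.0 -3.5 0.92 0.87 0.88
103.0 -0.5 0.88 0.87 0.53
106.0 0.0 0.93 0.93 0.06
109.0 0.0 0.95 0.95 -0.13
112.0 0.0 0.96 0.96 -0.32
115.0 0.0 0.96 0.96 -0.19
118.0 0.0 0.91 0.91 -0.15
121.0 0.0 0.98 0.98 -0.25
124.0 0.5 0.95 0.95 -0.22
127.0 0.5 0.97 0.96 -0.2
```

>>> {"method": "apply_moves", "body": {"increments": [0,0,0,0,0,0.4,0,0,0,0,0,0.4,0,0,0,0,0,0.4,0,0,0,0,0,0.4,0,0,0,0,0,0]}}

```text
time_s: 23.42
ee_pos: [0.5922, 0.0355, 0.1999]
orientation: [-2.12, -1.6, -0.32]
force: [-0.3, 0.5, 5.6]
opening: 0.196
grasp_force: 24.6
```

```bash
python3 -c "
from h import *
step(12)"
```

```text
t 23.62 rest Mz [ 0.03  -0.017 -0.043  0.011] q7 0.03
(0, 20) shift deg -7.5 corr 0.92 corr0 0.56 std 8.6
(20, 40) shift deg 0.5 corr 0.93 corr0 0.9 std 21.0
(40, 60) shift deg 0.5 corr 0.91 corr0 0.88 std 20.4
(56, 76) shift deg 1.0 corr 0.93 corr0 0.84 std 27.0
```

>>> {"method": "apply_moves", "body": {"increments": [0,0,0,0,0,0.4,0,0,0,0,0,0.4,0,0,0,0,0,0.4,0,0,0,0,0,0.4,0,0,0,0,0,0]}}

```text
time_s: 24.3
ee_pos: [0.5923, 0.0354, 0.1999]
orientation: [-2.218, -1.442, -0.275]
force: [0.7, 1.8, 5.4]
opening: 0.194
grasp_force: 24.6
```

```bash
python3 -c "
from h import *
step(13)"
```

```text
t 24.5 rest Mz [-0.048 -0.014 -0.013 -0.047] q7 -0.097
(0, 20) shift deg -8.5 corr 0.93 corr0 0.69 std 7.4
(20, 40) shift deg 0.0 corr 0.93 corr0 0.93 std 20.1
(40, 60) shift deg 0.0 corr 0.92 corr0 0.92 std 19.5
(56, 76) shift deg 0.0 corr 0.92 corr0 0.92 std 26.7
```

>>> {"method": "apply_moves", "body": {"increments": [0,0,0,0,0,0.4,0,0,0,0,0,0.4,0,0,0,0,0,0.4,0,0,0,0,0,0.4,0,0,0,0,0,0]}}

```text
time_s: 25.18
ee_pos: [0.5925, 0.0353, 0.1999]
orientation: [-2.306, -1.28, -0.228]
force: [1.1, 2.6, 4.8]
opening: 0.198
grasp_force: 24.6
```

```bash
python3 -c "
from h import *
step(14)"
```

```text
t 25.38 rest Mz [-0.013 -0.033  0.008 -0.012] q7 -0.224
(0, 20) shift deg -4.5 corr 0.96 corr0 0.93 std 5.7
(20, 40) shift deg 0.0 corr 0.93 corr0 0.93 std 19.2
(40, 60) shift deg 0.0 corr 0.91 corr0 0.91 std 18.8
(56, 76) shift deg 0.0 corr 0.91 corr0 0.91 std 25.5
```

>>> {"method": "apply_moves", "body": {"increments": [0,0,0,0,0,0.4,0,0,0,0,0,0.4,0,0,0,0,0,0.4,0,0,0,0,0,0.4,0,0,0,0,0,0]}}

```text
time_s: 26.05
ee_pos: [0.5925, 0.0353, 0.1998]
orientation: [-2.383, -1.113, -0.18]
force: [2.3, 2.3, 5.4]
opening: 0.194
grasp_force: 24.6
```

```bash
python3 -c "
from h import *
step(15)"
```

```text
t 26.25 rest Mz [-0.014 -0.008 -0.057  0.025] q7 -0.351
(0, 20) shift deg -6.5 corr 0.95 corr0 0.84 std 3.8
(20, 40) shift deg 0.5 corr 0.93 corr0 0.92 std 17.0
(40, 60) shift deg 0.0 corr 0.94 corr0 0.94 std 18.2
(56, 76) shift deg 0.5 corr 0.9 corr0 0.89 std 24.7
```

>>> {"method": "apply_moves", "body": {"increments": [0,0,0,0,0,0.4,0,0,0,0,0,0.4,0,0,0,0,0,0.4,0,0,0,0,0,0.4,0,0,0,0,0,0]}}

```text
time_s: 26.92
ee_pos: [0.5926, 0.0352, 0.1997]
orientation: [-2.45, -0.941, -0.132]
force: [2.8, 2.3, 5.1]
opening: 0.199
grasp_force: 24.6
```

```bash
python3 -c "
from h import *
step(16)"
```

```text
t 27.12 rest Mz [-0.039 -0.011 -0.004 -0.033] q7 -0.479
(0, 20) shift deg -8.0 corr 0.92 corr0 0.6 std 2.4
(20, 40) shift deg -6.0 corr 0.95 corr0 -0.03 std 15.9
(40, 60) shift deg -6.0 corr 0.94 corr0 -0.28 std 17.5
(56, 76) shift deg -6.5 corr 0.96 corr0 -0.76 std 22.9
```

>>> {"method": "apply_moves", "body": {"increments": [0,0,0,0,0,0.4,0,0,0,0,0,0.4,0,0,0,0,0,0.4,0,0,0,0,0,0.4,0,0,0,0,0,0]}}

```text
time_s: 27.8
ee_pos: [0.5927, 0.035, 0.1997]
orientation: [-2.507, -0.767, -0.084]
force: [3.5, 2.7, 5.3]
opening: 0.195
grasp_force: 24.6
```

```bash
python3 -c "
from h import *
step(17);rep(-.02)"
```

```text
t 28.0 rest Mz [-0.019 -0.015  0.006 -0.036] q7 -0.607
(0, 20) shift deg -9.5 corr 0.87 corr0 0.54 std 1.5
(20, 40) shift deg -7.0 corr 0.93 corr0 -0.05 std 14.2
(40, 60) shift deg -7.0 corr 0.92 corr0 -0.15 std 16.3
(56, 76) shift deg -7.0 corr 0.93 corr0 -0.59 std 20.8
t 28.05 q [ 0.235  0.516 -0.126  1.697 -0.482  1.144 -0.607] pos [0.5927 0.035  0.1997]
axis in tool [ 0.0025  0.0021 -1.    ] to cap+d shares [ 0.006 -0.084  0.007]
F tool [ 5.61 -2.83 -4.  ] M tool [0.1315 0.7976 0.041 ] e7 0.0001 open 0.194 gf 24.550680220127106
```

>>> {"method": "apply_moves", "body": {"increments": [0,0,0,0,0,0.8,0,0,0,0,0,0.8,0,0,0,0,0,0.8,0,0,0,0,0,0.8,0,0,0,0,0,0]}}

```text
time_s: 28.68
ee_pos: [0.5928, 0.0348, 0.1995]
orientation: [-2.587, -0.411, 0.013]
force: [3.9, 2.5, 4.8]
opening: 0.191
grasp_force: 24.6
```

```bash
python3 -c "
from h import *
step(18)
im=cams.snapshot('wrist')[245:285,225:285].astype(int)
m=(im.min(2)>195);ys,xs=np.where(m);print(m.sum(),xs.mean()+225 if m.sum() else '',ys.mean()+245 if m.sum() else '');print(im.min(2)[::3,::3])"
```

```text
t 28.88 rest Mz [-0.083 -0.046 -0.079  0.02 ] q7 -0.862
(0, 20) shift deg -15.0 corr 0.88 corr0 0.57 std 1.3
(20, 40) shift deg -14.5 corr 0.9 corr0 0.36 std 12.2
(40, 60) shift deg -14.0 corr 0.88 corr0 0.31 std 15.7
(56, 76) shift deg 8.5 corr 0.88 corr0 -0.04 std 19.6
66 238.72727272727272 263.6515151515151
[[179 179  88  57  46  44  48  50  49  52  57  53  50  49  49  45  43  85
   59 178]
 [161 181  71  55  47  47  49  65 159 171 175 174 165  71  50  48  46  62
   55 156]
 [181 181  60  53  45  49  74 176 180 180 181 182 182 181 108  50  45  56
   55 147]
 [181 176  59  53  49  51 178 181 181 181 179 178 177 177 175  56  49  57
   58 113]
 [181 170  58  50  49  77 177 176 175 175 175 177 176 175 175 111  50  57
   61  87]
 [180 127  55  51 175 222 227 175 175 175 176 175 175 177 177 138  49  51
   65  71]
 [188 111  66  51 229 235 233 176 177 178 180 179 179 179 177  97  50  51
   71  74]
 [214 158  65  51 223 174 191 179 178 177 175 174 174 173 172  52  47  52
   61  77]
 [153 140  66  50  54  47  67 170 173 173 172 176 176 178  75  49  61  51
   65  77]
 [ 72  80  66  50  54  69  51  54 129 174 176 174 131  64  50  70  70  51
   65  65]
 [ 56  67  65  51  59  71  71  61  50  50  51  48  49  61  73  74  72  52
   63  66]
 [ 57  59  65  51  61  71  71  70  70  70  70  70  72  72  73  73  71  50
   65  65]
 [ 56  59  65  51  65  71  71  70  71  70  70  71  71  71  73  73  72  51
   65  65]
 [ 57  58  65  51  69  71  71  71  71  70  71  70  70  71  71  72  80  52
   65  64]]
```

>>> {"method": "apply_moves", "body": {"increments": [0,0,0,0,0,0.8,0,0,0,0,0,0.8,0,0,0,0,0,0.8,0,0,0,0,0,0.8,0,0,0,0,0,0]}}

```text
time_s: 29.6
ee_pos: [0.5928, 0.0345, 0.1994]
orientation: [-2.624, -0.047, 0.111]
force: [5.6, 2.5, 4.4]
opening: 0.199
grasp_force: 24.6
```

```bash
python3 -c "
from h import *
step(19)"
```

```text
t 29.8 rest Mz [ 0.027  0.028 -0.008  0.086] q7 -1.12
(0, 20) shift deg -15.0 corr 0.94 corr0 0.64 std 2.0
(20, 40) shift deg -5.0 corr 0.83 corr0 -0.13 std 11.6
(40, 60) shift deg 12.0 corr 0.86 corr0 0.01 std 17.1
(56, 76) shift deg 12.0 corr 0.91 corr0 0.84 std 19.9
```

>>> {"method": "apply_moves", "body": {"increments": [0,0,0,0,0,0.8,0,0,0,0,0,0.8,0,0,0,0,0,0.8,0,0,0,0,0,0.8,0,0,0,0,0,0]}}

```text
time_s: 30.48
ee_pos: [0.5928, 0.0343, 0.1992]
orientation: [-2.616, 0.32, 0.207]
force: [5.2, 2.4, 4.0]
opening: 0.195
grasp_force: 24.5
```

>>> {"method": "apply_moves", "body": {"increments": [0,0,0,0,0,0.7,0,0,0,0,0,0.7,0,0,0,0,0,0.7,0,0,0,0,0,0.7,0,0,0,0,0,0]}}

```text
time_s: 31.1
ee_pos: [0.5927, 0.034, 0.1991]
orientation: [-2.572, 0.641, 0.289]
force: [4.6, 1.4, 4.2]
opening: 0.192
grasp_force: 24.6
```

```bash
python3 -c "
from h import *
step(20)
im=cams.snapshot('wrist');m=(im[245:285,230:285].min(2)>205);ys,xs=np.where(m);print(m.sum(),xs.mean()+230,ys.mean()+245);rep(-.02)"
```

```text
t 31.3 rest Mz [ 0.074  0.055  0.001 -0.023] q7 -1.604
(0, 20) shift deg -15.0 corr 0.63 corr0 0.32 std 2.2
(20, 40) shift deg 8.5 corr 0.75 corr0 -0.12 std 10.3
(40, 60) shift deg 8.0 corr 0.74 corr0 -0.08 std 16.8
(56, 76) shift deg -3.0 corr 0.91 corr0 -0.08 std 19.3
169 255.85207100591717 265.43195266272187
t 31.4 q [ 0.076  0.508  0.09   1.709 -0.582  1.183 -1.604] pos [0.5927 0.034  0.1991]
axis in tool [ 3.7e-03 -3.0e-04 -1.0e+00] to cap+d shares [-0.085 -0.071  0.006]
F tool [ 1.4  -5.38 -2.56] M tool [0.8679 0.8149 0.0474] e7 0.0244 open 0.195 gf 24.5883446931839
```

>>> {"method": "apply_moves", "body": {"increments": [0,0,0,0,0,0,0,0,0,0,0,0,0,0,0,0,0,0,0,0,-0.3,0,0,0,0,0,-0.7,0,0,0], "gripper": 45}}

```text
time_s: 32.02
ee_pos: [0.5945, 0.0143, 0.2334]
orientation: [-2.573, 0.641, 0.296]
force: [0.4, 0.1, 0.0]
opening: 0.533
grasp_force: 0.0
```

>>> {"method": "apply_moves", "body": {"increments": [0,0,-1,0,0,0,0,0,-1,0,0,0,0,0,-0.5,0,0,0,0,0,0,0,0,0,0,0,0,0,0,0], "gripper": 0}}

```text
time_s: 32.65
ee_pos: [0.6037, -0.0343, 0.3194]
orientation: [-2.572, 0.641, 0.294]
force: [-0.3, 1.5, -0.8]
opening: -0.002
grasp_force: 0.0
```

Run:
```python
from h import *
rep(0)
s=robot.read_state();T=R.from_rotvec(s['orientation'])
im=cams.snapshot("wrist");c=cams.calibration("wrist");cv2.imwrite("pics/w6.png",im[:,:,::-1])
print(T.as_matrix().round(3))
hsv=cv2.cvtColor(im,cv2.COLOR_RGB2HSV);m=((hsv[...,0]<6)|(hsv[...,0]>174))&(hsv[...,1]>170)&(hsv[...,2]>110)
n,_,st,ce=cv2.connectedComponentsWithStats(m.astype(np.uint8));print([(st[i].tolist(),ce[i].round(1).tolist()) for i in range(1,n) if st[i,4]>15])
print('pred pad',proj(c,world(G,[tip(0),tip(.1)])),'cap',proj(c,world(G,CAP)))
print([(d['confidence'],[int(x) for x in d['rect']]) for d in trace("wrist","lock_tip")],[(d['confidence'],[int(x) for x in d['rect']]) for d in trace("wrist","cap_top")])
# target: vertical tool, y along +-gauge x
gx=R.from_euler('z',G[2]).apply([1,0,0])
for sg in(1,-1):
    y=sg*gx;z=np.array([0,0,-1.]);x=np.cross(y,z);D=T.inv()*R.from_matrix(np.column_stack([x,y,z]))
    print(sg,np.degrees(D.as_rotvec()).round(1))
```

```text
t 32.65 q [ 0.144  0.442  0.139  1.524 -0.526  1.454 -1.646] pos [ 0.6037 -0.0343  0.3194]
axis in tool [ 3.0e-04  1.4e-03 -1.0e+00] to cap+d shares [-0.051 -0.095  2.976]
F tool [-0.58 -0.73  1.46] M tool [-0.409   0.3666  0.0058] e7 -0.0002 open -0.002 gf 0.0
[[ 0.868 -0.488 -0.091]
 [-0.388 -0.78   0.49 ]
 [-0.311 -0.39  -0.867]]
[([407, 137, 11, 9, 62], [412.3, 141.4]), ([241, 187, 6, 8, 39], [243.2, 190.5])]
pred pad [[241.27420421 190.44203931]
 [238.00050653 189.33731923]] cap [[249.77632167 178.70053223]]
[(0.67, [408, 124, 423, 145])] [(0.88, [243, 164, 268, 190]), (0.7, [468, 120, 502, 140])]
1 [ -33.4  -16.1 -125. ]
-1 [-13.4  27.9  50.3]
```

>>> {"method": "apply_moves", "body": {"increments": [0,0,0,-0.223,0.465,0.838,0,0,0,-0.223,0.465,0.838,0,0,0,-0.223,0.465,0.838,0,0,0,-0.223,0.465,0.838,0,0,0,-0.223,0.465,0.838]}}

```text
time_s: 33.42
ee_pos: [0.6039, -0.0343, 0.3195]
orientation: [-2.586, 1.207, 0.185]
force: [-0.0, 0.8, 0.8]
opening: -0.0
grasp_force: 0.0
```

>>> {"method": "apply_moves", "body": {"increments": [0,0,0,-0.223,0.465,0.838,0,0,0,-0.223,0.465,0.838,0,0,0,-0.223,0.465,0.838,0,0,0,-0.223,0.465,0.838,0,0,0,-0.223,0.465,0.838]}}

```text
time_s: 34.05
ee_pos: [0.6038, -0.0342, 0.3195]
orientation: [-2.488, 1.782, 0.055]
force: [-0.9, 0.2, -0.2]
opening: 0.001
grasp_force: 0.0
```

>>> {"method": "apply_moves", "body": {"increments": [0,0,0,-0.223,0.465,0.838,0,0,0,-0.223,0.465,0.838,0,0,0,0,0,0,0,0,0,0,0,0,0,0,0,0,0,0]}}

```text
time_s: 34.67
ee_pos: [0.6041, -0.0354, 0.32]
orientation: [-2.414, 2.009, -0.002]
force: [-0.1, -0.8, 0.2]
opening: -0.003
grasp_force: 0.0
```

```bash
cat >> h.py <<'E'
G2=np.array([.586,.0672,.183])
def rep2(p):
    s=robot.read_state();T=R.from_rotvec(s['orientation'])
    print('t',s['time_s'],'q',s['qpos'].round(2),'pos',s['ee_pos'].round(4),'gauge',R.from_euler('z',-G2[2]).apply(s['ee_pos']-[G2[0],G2[1],0]).round(4),'Fg',R.from_euler('z',-G2[2]).apply(s['force']).round(1))
    print('shares',rel(world(G2,p)[0]).round(3))
E
python3 - <<'E'
from h import *
rep2([-.055,.038,.20]);T=R.from_rotvec(robot.read_state()['orientation']);print(T.as_matrix().round(3),T.inv().apply(R.from_euler('z',.183).apply(np.eye(3))).round(3))
E
```

```text
t 34.675 q [-0.26  0.31  0.34  1.63 -0.11  1.22 -2.86] pos [ 0.6041 -0.0354  0.32  ] gauge [-0.0009 -0.1042  0.32  ] Fg [-0.3 -0.8  0.2]
shares [-3.556  1.359  2.996]
[[ 0.182 -0.983  0.002]
 [-0.983 -0.182 -0.   ]
 [ 0.    -0.002 -1.   ]] [[-0.    -1.     0.002]
 [-1.     0.    -0.   ]
 [ 0.    -0.002 -1.   ]]
```

>>> {"method": "apply_moves", "body": {"increments": [-0.9,0.35,0,0,0,0,-0.9,0.35,0,0,0,0,-0.9,0.33,0,0,0,0,-0.856,0.33,0,0,0,0,0,0,0.5,0,0,0]}}

```text
time_s: 35.3
ee_pos: [0.5348, 0.0854, 0.2994]
orientation: [2.426, -1.995, 0.004]
force: [0.5, 0.4, -0.4]
opening: 0.002
grasp_force: 0.0
```

>>> {"method": "apply_moves", "body": {"increments": [0,0,0.9,0,0,0,0,0,0.9,0,0,0,0,0,0.7,0,0,0,0,0,0,0,0,0,0,0,0,0,0,0]}}

```text
time_s: 35.92
ee_pos: [0.5361, 0.0781, 0.1999]
orientation: [2.414, -2.009, 0.004]
force: [-0.1, 0.0, 1.2]
opening: -0.002
grasp_force: 0.0
```

Run:
```python
from h import *
rep2([-.055,.038,.138])
s=robot.read_state();T=R.from_rotvec(s['orientation'])
def red(n):
    im=cams.snapshot(n);hsv=cv2.cvtColor(im,cv2.COLOR_RGB2HSV);m=((hsv[...,0]<6)|(hsv[...,0]>174))&(hsv[...,1]>160)&(hsv[...,2]>110)
    k,_,st,ce=cv2.connectedComponentsWithStats(m.astype(np.uint8));print(n,[(st[i].tolist(),ce[i].round(1).tolist()) for i in range(1,k) if 8<st[i,4]<900])
    c=cams.calibration(n);print(' pad G',proj(c,world(G,tip(.03))).round(1),'G2',proj(c,world(G2,tip(.03))).round(1),'tool z -5,+10',proj(c,s['ee_pos']+T.apply([[0,0,-.005],[0,0,.01]])).round(1).tolist())
for n in("wrist","scene","side"):red(n)
```

```text
t 35.925 q [-0.93  0.42  0.92  1.94 -0.39  0.98 -2.79] pos [0.5361 0.0781 0.1999] gauge [-0.0471  0.0199  0.1999] Fg [-0.1  0.1  1.2]
shares [-0.458  0.198  1.547]
wrist [([209, 216, 16, 17, 170], [216.6, 224.0])]
 pad G [[215.4 229.4]] G2 [[214.7 223.6]] tool z -5,+10 [[252.9, 240.8], [253.2, 228.5]]
scene [([102, 102, 78, 36, 256], [140.1, 119.4]), ([259, 205, 6, 7, 28], [261.4, 207.8])]
 pad G [[262.1 208.9]] G2 [[260.4 208.1]] tool z -5,+10 [[262.6, 182.9], [262.6, 187.6]]
side [([223, 190, 4, 4, 12], [224.8, 191.4])]
 pad G [[224.1 192. ]] G2 [[225.  191.2]] tool z -5,+10 [[237.3, 171.0], [237.5, 177.3]]
```

>>> {"method": "apply_moves", "body": {"increments": [-0.23,0.1,0,0,0,0,-0.23,0.1,0,0,0,0,0,0,0.5,0,0,0,0,0,0.5,0,0,0,0,0,0.55,0,0,0]}}

```text
time_s: 36.7
ee_pos: [0.5234, 0.0947, 0.1348]
orientation: [2.412, -2.006, 0.002]
force: [1.2, 0.1, 0.2]
opening: -0.002
grasp_force: 0.0
```

>>> {"method": "apply_moves", "body": {"increments": [0,-0.2,0,0,0,0,0,-0.2,0,0,0,0,0,-0.2,0,0,0,0,0,0,0,0,0,0,0,0,0,0,0,0]}}

```text
time_s: 37.33
ee_pos: [0.5483, 0.0991, 0.1372]
orientation: [2.414, -2.008, 0.005]
force: [0.2, -0.1, 0.2]
opening: -0.001
grasp_force: 0.0
```

```bash
cat >> h.py <<'E'
def red(n):
    im=cams.snapshot(n);hsv=cv2.cvtColor(im,cv2.COLOR_RGB2HSV);m=((hsv[...,0]<6)|(hsv[...,0]>174))&(hsv[...,1]>160)&(hsv[...,2]>110)
    k,_,st,ce=cv2.connectedComponentsWithStats(m.astype(np.uint8));print(n,[(st[i].tolist(),ce[i].round(1).tolist()) for i in range(1,k) if 4<st[i,4]<900])
    c=cams.calibration(n);print(' pad @0,.3,.6,.9,1.2',[proj(c,world(G2,tip(q))).round(1).tolist()[0] for q in(0,.3,.6,.9,1.2)])
E
python3 - <<'E'
from h import *
rep2([-.02,.038,.138])
for n in("wrist","scene","side"):red(n)
E
```

```text
t 37.325 q [-0.88  0.53  0.84  1.95 -0.5   0.88 -2.74] pos [0.5483 0.0991 0.1372] gauge [-0.0312  0.0383  0.1372] Fg [ 0.1 -0.1  0.2]
shares [ 0.006 -0.281 -0.019]
wrist [([204, 238, 18, 19, 233], [213.0, 246.1])]
 pad @0,.3,.6,.9,1.2 [[233.3, 237.9], [208.8, 250.1], [181.7, 254.4], [155.1, 250.5], [131.6, 238.8]]
scene [([102, 101, 77, 37, 257], [140.8, 119.7]), ([215, 170, 4, 4, 12], [216.2, 171.4]), ([258, 209, 6, 6, 28], [260.6, 211.1])]
 pad @0,.3,.6,.9,1.2 [[260.5, 207.8], [259.3, 211.3], [256.7, 215.0], [252.8, 218.7], [248.1, 221.8]]
side [([284, 179, 3, 3, 8], [284.9, 179.9])]
 pad @0,.3,.6,.9,1.2 [[225.6, 191.3], [220.2, 189.8], [215.3, 188.2], [211.4, 186.7], [208.8, 185.5]]
```

>>> {"method": "apply_moves", "body": {"increments": [0,-0.17,0,0,0,0,0,-0.17,0,0,0,0,0,-0.17,0,0,0,0,0,-0.17,0,0,0,0,0,0,0,0,0,0]}}

```text
time_s: 38.1
ee_pos: [0.575, 0.1038, 0.1364]
orientation: [2.413, -2.007, 0.004]
force: [-1.3, -0.2, 0.3]
opening: 0.001
grasp_force: 0.4
```

Run:
```python
from h import *
rep2([.005,.038,.138])
for n in("wrist","scene"):red(n)
```

```text
t 38.1 q [-0.85  0.58  0.82  1.88 -0.52  0.92 -2.74] pos [0.575  0.1038 0.1364] gauge [-0.0042  0.038   0.1364] Fg [-1.3 -0.   0.3]
shares [-0.    -0.23  -0.039]
wrist [([204, 238, 20, 23, 150], [213.3, 245.1])]
 pad @0,.3,.6,.9,1.2 [[294.6, 238.9], [270.5, 251.0], [243.5, 255.4], [216.6, 251.5], [192.5, 239.8]]
scene [([102, 102, 78, 36, 250], [140.9, 119.7]), ([215, 170, 4, 4, 13], [216.4, 171.4]), ([251, 217, 5, 5, 15], [252.9, 218.9])]
 pad @0,.3,.6,.9,1.2 [[260.5, 207.8], [259.3, 211.3], [256.7, 215.0], [252.8, 218.7], [248.1, 221.8]]
```

>>> {"method": "apply_moves", "body": {"increments": [0,-0.1,0,0,0,0,0,-0.1,0,0,0,0,0,-0.05,0,0,0,0,0,-0.03,0,0,0,0,0,0,0,0,0,0]}}

```text
time_s: 38.83
ee_pos: [0.5854, 0.1065, 0.1367]
orientation: [2.414, -2.007, 0.002]
force: [-3.4, 0.3, 0.6]
opening: -0.003
grasp_force: 1.0
```

Run:
```python
from h import *
rep2([.005,.038,.138])
for n in("wrist","scene"):red(n)
```

```text
t 38.825 q [-0.84  0.59  0.82  1.85 -0.53  0.93 -2.74] pos [0.5854 0.1065 0.1367] gauge [0.0065 0.0388 0.1367] Fg [-3.3  0.9  0.6]
shares [ 0.019  0.038 -0.032]
wrist [([207, 225, 23, 20, 186], [219.8, 233.0])]
 pad @0,.3,.6,.9,1.2 [[318.8, 237.4], [294.9, 249.6], [268.1, 254.0], [241.0, 250.1], [216.7, 238.3]]
scene [([103, 102, 76, 35, 251], [140.9, 119.7]), ([215, 170, 4, 4, 13], [216.4, 171.4]), ([247, 221, 3, 3, 8], [248.1, 221.9])]
 pad @0,.3,.6,.9,1.2 [[260.5, 207.8], [259.3, 211.3], [256.7, 215.0], [252.8, 218.7], [248.1, 221.8]]
```

>>> {"method": "apply_moves", "body": {"increments": [0,-0.03,0,0,0,0,0,-0.03,0,0,0,0,0,0,0,0,0,0,0,0,0,0,0,0,0,0,0,0,0,0]}}

```text
time_s: 39.55
ee_pos: [0.5858, 0.1066, 0.1364]
orientation: [2.411, -2.005, -0.003]
force: [-8.7, -1.0, 3.1]
opening: -0.001
grasp_force: 3.9
```

Run:
```python
from h import *
rep2([.005,.038,.138])
for n in("wrist","scene"):red(n)
```

```text
t 39.55 q [-0.83  0.59  0.81  1.85 -0.53  0.94 -2.74] pos [0.5858 0.1066 0.1364] gauge [0.0069 0.0388 0.1364] Fg [-8.7  0.6  3.1]
shares [ 0.019  0.049 -0.04 ]
wrist [([208, 225, 23, 23, 185], [220.7, 233.3])]
 pad @0,.3,.6,.9,1.2 [[320.0, 237.6], [296.2, 249.9], [269.3, 254.4], [242.2, 250.5], [217.8, 238.8]]
scene [([102, 101, 77, 37, 252], [140.6, 119.6]), ([215, 170, 4, 4, 13], [216.4, 171.4]), ([247, 221, 4, 3, 9], [248.3, 221.9])]
 pad @0,.3,.6,.9,1.2 [[260.5, 207.8], [259.3, 211.3], [256.7, 215.0], [252.8, 218.7], [248.1, 221.8]]
```

>>> {"method": "apply_moves", "body": {"increments": [0,0.5,0,0,0,0,0,0.5,0,0,0,0,-0.4,0.2,0,0,0,0,-0.4,0,-0.3,0,0,0,0,0,-0.8,0,0,0]}}

```text
time_s: 40.28
ee_pos: [0.5347, 0.1314, 0.1806]
orientation: [2.416, -2.004, 0.003]
force: [0.2, 0.3, 1.1]
opening: -0.0
grasp_force: 0.0
```

>>> {"method": "apply_moves", "body": {"increments": [0,0,-0.8,0,0,0,0,0,-0.8,0,0,0,0,0,0,0,0,0,0,0,0,0,0,0,0,0,0,0,0,0]}}

```text
time_s: 40.9
ee_pos: [0.5343, 0.1299, 0.2438]
orientation: [2.413, -2.006, 0.002]
force: [0.7, 0.5, -0.4]
opening: 0.001
grasp_force: 0.0
```

Run:
```python
from h import *
rep2([0,0,.3])
for n in("scene","side"):red(n)
for t in("block","glue_stick","label_roll","spare_block"):
    print(t,[(round(d['confidence'],2),[int(v) for v in d['rect']]) for d in trace("side",t)])
print(robot.hand_in())
```

```text
t 40.9 q [-1.09  0.4   1.01  1.87 -0.38  1.08 -2.89] pos [0.5343 0.1299 0.2438] gauge [-0.0394  0.071   0.2438] Fg [ 0.8  0.4 -0.4]
shares [ 1.78  -0.981 -1.401]
scene [([102, 102, 77, 35, 248], [140.2, 119.4])]
 pad @0,.3,.6,.9,1.2 [[260.5, 207.8], [259.3, 211.3], [256.7, 215.0], [252.8, 218.7], [248.1, 221.8]]
side [([205, 183, 6, 7, 36], [207.4, 185.9])]
 pad @0,.3,.6,.9,1.2 [[225.6, 191.3], [220.2, 189.8], [215.3, 188.2], [211.4, 186.7], [208.8, 185.5]]
block [(0.76, [264, 257, 292, 274]), (0.64, [170, 250, 182, 268]), (0.56, [206, 208, 232, 219])]
glue_stick []
label_roll [(0.77, [256, 161, 279, 183])]
spare_block [(0.73, [191, 333, 225, 352])]
the job is handed in; nothing more can be done
None
```

I wound the spindle onto the block and let the ratchet slip about 75° (2–3 clicks by my estimate), then swung the lock lever to its stop, backed the arm off and handed in at 40.9 s. No verdict came back; the grip force on the block and the cap's angle after release were not measured, and the final check did not find the glue stick.

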